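# Set out the condiment tray from the railed spice rack

### The arm

A 6-joint arm with a two-finger parallel gripper is mounted at the origin on the work surface. World frame = base frame: x ahead of the robot, y to its left, z up, the work surface at z = 0. Lengths are in m, angles in rad, forces in N, time in s.
With the tool pointing down it reaches from about 0.35 to 0.775 m from the base axis. Payload 5.5 kg.
Tool frame: the origin (TCP) lies at the very end of the fingers, on their centre line; the grasp point (between the pads) lies 19 mm behind it; z points along the fingers, y is the line along which they close (so a half turn about z gives the same grasp; the last joint's range is limited). The gripper opens to 85 mm and grips with 20 to 120 N. Pads are 22 mm wide; open, the fingers measure 114 mm over their backs; the gripper's body (76 mm by 85 mm) begins 54 mm behind the grasp point. The pads swing forward as they close: fully open they stand 13 mm farther back than shut.
Start: joints at [-1.386, 0.313, 0.046, 1.304, 0, 1.431], TCP at [0.183, -0.545, 0.231] pointing down, gripper open.
Joint ranges: [-2.76, 2.76], [-0.86, 1.69], [-1.03, 1.26], [-2.2, 2.34], [-1.47, 1.5], [-3.14, 3.14]. Speed limits (rad/s): [2.57, 2.57, 3.14, 3.14, 3.14, 3.14].

### API

Orientations are given as a unit quaternion [w, x, y, z].
In Python, from workcell import get_state, read_camera, calibration, hand_in gives the robot as it stands.
- The arm moves only by the tool drive_tool, never from a script. Its argument "deltas" is a list that holds one entry, the list of rows, each a list of 7 numbers: the closure in counts, from 0 (fully open) to 255 (shut), then the shift along the tool's x, y, z in m, then the turn, a rotation vector about the tool's x, y, z in degrees. A call has 1 to 12 rows; each row is the pose to reach, as a shift and turn from the pose commanded when the call began, along the tool's axes at that moment; what a row does not reach only later rows make up. A row lasts 1/8 s, in which the tool goes at most 62.5 mm and 10.7 degrees, less where a joint would pass 70% of its speed; a pose out of reach is approached as far as the arm can. A call with a gripper value outside its range is refused whole. The fingers move at their own pace and stop on an object; "newtons" is the grip in N (left out, the last holds). Time passes only in rows, so rows that repeat a pose let the fingers close. It gives the time, the measured TCP pose, the force, the opening and the grip force at its end, in the units of the state.
- get_state(): the state, without advancing time (a new reading comes with each control period).
- read_camera(name): name is "side" or "top" or "wrist"; returns (picture, depth): 400x640x3 uint8, red, green, blue; 400x640 float32, m along the optical axis (not along the pixel's ray), 0 where there is no reading.
- calibration(name): a dict with "mtx" (3x3 intrinsics, pixels), "k1" (the pictures are not rectified: a ray, as slopes to the right and down, at radius r is drawn at 1 + k1 r^2 times it, then the intrinsics apply), "world_from_camera" (4x4, takes a point from camera to world coordinates). Camera axes: x right, y up, looking along -z (the intrinsics and any distortion apply to the point x, -y, -z); pixel columns grow to the right and rows downward; lengths in m; the calibration is good to about 2 mm. A picture is of the moment at which its call begins: read the wrist's pose just before it. calibration takes no time and is no camera call; for the wrist camera it gives the pose at the moment of the call.
- hand_in(): hands the job in; it is judged then, once.
The state is a dict: "clock": time; "joint_pos": joint angles; "qvel": joint speeds; "tau": joint torques, N m; "tcp_pos": TCP position; "orientation": TCP orientation; "wrist_force": force on the tool from outside, world axes, zero at the start; "ft_torque": the same for the moment, N m; "finger_gap": finger opening in m; "grip_force": force on a finger pad.
Only numpy, scipy, OpenCV 4.12 (cv2) and the standard library are available. Lean on these libraries where they do the work, as an engineer would, in place of code of your own. Each camera call takes 0.05 s, during which the arm holds its last target. There are 200 camera calls.

### The job

Set out the condiments for the table. First slide the round knobbed plate along the tray, without carrying it through the air, until it drops flat into the tray's round recess; then lift every spice jar that is in the rack up over the front rail, draw it out, and stand it upright on the plate, wholly on it, with the salt shaker standing there too. Leave the other things on the table where they are.

Things in the scene. Friction and masses are not known exactly. Their poses are not given: they have to be found in the camera images.
- tray: melamine serving tray, cream with a turquoise edge, fixed to the table; 232 mm along its own x, 402 mm along its own y; flat top 14 mm above the table, bordered by an edge strip 6 mm thick that stands 8 mm above the flat top. Origin: centre of its underside, on the table. A round recess with a pale turquoise floor, 186 mm in diameter and 5 mm deep, lies towards its -y end, centred at x 0, y -85 mm in the tray's frame
- recess (a point): centre of the floor of the tray's round recess (floor 9 mm above the table); axes as the tray's
- plate_centre (a point): centre of the underside of the loose round aluminium condiment plate: 180 mm in diameter, 8 mm thick, 350 g, with an upright round wooden knob at its centre, 16 mm in diameter, whose top is 44 mm above the plate's underside. It starts lying on the flat top of the tray beside (partly over) the recess. It fits the recess with 3 mm to spare all round and sinks 5 mm when it drops in; its upper face is then 3 mm above the tray's flat top; z is up
- rack: low wooden spice rack, fixed to the table; 128 mm deep (own x), 334 mm wide (own y). Its front faces its own -x, towards the robot. Origin: centre of its underside, on the table. The board on which jars stand is 85 mm above the table, 104 mm by 310 mm inside. A steel retaining rail along the front, the wooden back and both sides all end 25 mm above the board; nothing is above them
- rack_floor (a point): centre of the top of the rack's board, 85 mm above the table; axes as the rack's (-x is the front with the rail)
- chile_centre (a point): centre (half-way up) of the spice jar with dark red contents and a red cap: a straight cylinder 48 mm in diameter and 60 mm high, glass with the cap as the top 16 mm, about 150 g, heaviest at its foot; z is its upward axis. It stands in the rack at the start; None from the start means this jar is absent
- turmeric_centre (a point): centre (half-way up) of the spice jar with orange-yellow contents and a yellow cap: a straight cylinder 48 mm in diameter and 60 mm high, glass with the cap as the top 16 mm, about 150 g, heaviest at its foot; z is its upward axis. It stands in the rack at the start; None from the start means this jar is absent
- oregano_centre (a point): centre (half-way up) of the spice jar with green contents and a green cap: a straight cylinder 48 mm in diameter and 60 mm high, glass with the cap as the top 16 mm, about 150 g, heaviest at its foot; z is its upward axis. It stands in the rack at the start; None from the start means this jar is absent
- cumin_centre (a point): centre (half-way up) of the spice jar with brown contents and a black cap: a straight cylinder 48 mm in diameter and 60 mm high, glass with the cap as the top 16 mm, about 150 g, heaviest at its foot; z is its upward axis. It stands in the rack at the start; None from the start means this jar is absent
- sesame_centre (a point): centre (half-way up) of the spice jar with cream contents and a white cap: a straight cylinder 48 mm in diameter and 60 mm high, glass with the cap as the top 16 mm, about 150 g, heaviest at its foot; z is its upward axis. It stands in the rack at the start; None from the start means this jar is absent
- salt_centre (a point): centre (half-way up) of the glass salt shaker with a steel top: treat as a straight cylinder 46 mm in diameter and 60 mm high, about 150 g, heaviest at its foot; z is its upward axis. It stands on the table beyond the tray at the start
- sugar_bowl: turquoise ceramic sugar bowl with a hinged lid, 92 mm across, 80 mm high, towards the robot; bystander, loose; origin at the centre of its underside
- mug: blue mug, 80 mm across, 85 mm high; bystander, loose; origin at the centre of its underside
- molcajete: dark stone mortar on three feet, 170 mm across, 110 mm high with its pestle; bystander, loose; origin at the centre of its underside
- cocoa_tin: green tin, 64 mm across, 95 mm high; bystander, loose; origin at the centre of its underside
Mind the look-alikes: they are no part of the job. Leave any purple look-alike of the part that bears chile_centre alone.

How it is judged:
By the outcome, as a careful person would: the job done as asked, in the order asked, and still so for the second after the job is handed in, with the robot touching nothing.
Of jar_chile, jar_turmeric, jar_oregano, jar_cumin, jar_sesame only 3 to 4 are there at a start; the rules pass over those that are not, and their reading is None.
At some moment in a run one of jar_chile, jar_turmeric, jar_oregano, jar_cumin, jar_sesame, shaker may be knocked a few centimetres aside while the robot is not near it.
It also fails if it takes over 210 s, if anything falls off the work surface, if the arm or the gripper's body presses on something with over 40 N, if the wrist force passes 120 N, or if a joint passes its speed limit or range.

## Working session

There is one attempt and no reset: what is moved stays moved. The work goes in short steps, Python scripts to look and compute and a tool call to move; the robot and the scene stay as the last step left them, time stands still between calls to the robot, and variables do not carry over. Pictures are saved under pics/ and viewed, at most 14 in all, crops included, and the job is handed in when it is done.

Besides the shell and the picture viewer there is one more tool, called in YAML: its name, and indented under it one key for each argument. drive_tool: Moves the arm, as the interface text tells. Its arguments: {"type":"object","properties":{"deltas":{"type":"array","items":{"type":"array","items":{"type":"array","items":{"type":"number"}}}},"newtons":{"type":"number"}},"required":["deltas"]}

```bash
mkdir -p pics; cat > h.py <<'E'
import numpy as np, cv2
from workcell import get_state, read_camera, calibration, hand_in
def save(n,im): cv2.imwrite(f'pics/{n}.png',cv2.cvtColor(im,cv2.COLOR_RGB2BGR))
def cloud(name):
    c=calibration(name); im,d=read_camera(name); return im,d,tow(c,d)
def tow(c,d):
    v,u=np.mgrid[0:400,0:640].astype(np.float32)
    p=cv2.undistortPoints(np.stack([u.ravel(),v.ravel()],1)[:,None],np.array(c['mtx']),np.array([c['k1'],0,0,0.]))[:,0]
    p=p.reshape(400,640,2); P=np.stack([p[...,0]*d,-p[...,1]*d,-d],-1); M=np.array(c['world_from_camera'])
    W=P@M[:3,:3].T+M[:3,3]; W[d==0]=np.nan; return W
E
python3 - <<'E'
from h import *
print(get_state())
for n in ('top','side'):
    im,d,W=cloud(n); save(n+'0',im); np.savez(n+'0.npz',im=im,W=W); print(n,W[200,320],calibration(n)['world_from_camera'])
E
```

```text
{'clock': 0.0, 'joint_pos': array([-1.38561147e+00,  3.14005806e-01,  4.49773416e-02,  1.30360673e+00,
       -7.35811507e-06,  1.43119689e+00]), 'qvel': array([ 4.02820671e-04,  2.95072816e-05, -1.75871790e-03,  5.48074265e-04,
       -8.27076846e-04,  7.07388051e-04]), 'tau': array([ 1.02518512e-03, -4.80630970e+01,  2.98530757e+01,  1.96845731e-02,
        6.18316449e-05, -2.42808952e-06]), 'tcp_pos': array([ 0.1833783 , -0.54443118,  0.23040513]), 'orientation': array([-9.19112020e-04,  9.86842928e-01,  1.61679279e-01, -2.46326927e-05]), 'wrist_force': array([-0.98649456, -0.1931467 , -0.24719379]), 'ft_torque': array([-0.00900159,  0.04477026,  0.0020364 ]), 'grip_force': 0.0, 'finger_gap': 0.0853739062709243}
top [0.54003221 0.04675655 0.1110994 ] [[ 9.82406956e-04  9.98303818e-01 -5.82110135e-02  4.79731520e-01]
 [-9.99712901e-01 -4.13146331e-04 -2.39571583e-02  2.53416513e-02]
 [-2.39405723e-02  5.82178369e-02  9.98016800e-01  1.29080285e+00]
 [ 0.00000000e+00  0.00000000e+00  0.00000000e+00  1.00000000e+00]]
side [0.54140509 0.0501176  0.10860499] [[-0.84312841  0.33525375 -0.42040386  0.16693545]
 [-0.53742781 -0.55082505  0.63856333  0.6307655 ]
 [-0.01748822  0.76432761  0.64459093  0.70218863]
 [ 0.          0.          0.          1.        ]]
```

View pics/top0.png

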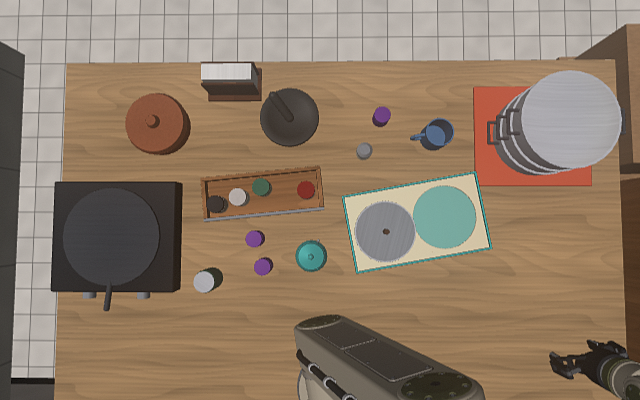

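View pics/side0.png

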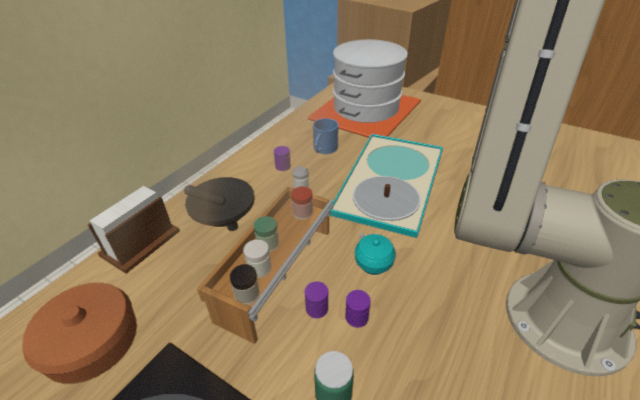

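Top view: the rack holds cumin/black (216,204), sesame/white (237,197), oregano/green (261,187) and chile/red (306,189); turmeric is absent. Salt is at (364,150), the plate knob at (386,231) and the recess at (445,216). The look-alikes are purple jars at (381,116), (255,239) and (263,267), plus a white-capped green tin at (205,281), which is outside the rack.

```bash
python3 - <<'E'
from h import *
z=np.load('top0.npz'); im,W=z['im'],z['W']
def med(n,u,v,r,lo,hi):
    P=W[v-r:v+r+1,u-r:u+r+1].reshape(-1,3); P=P[(P[:,2]>lo)&(P[:,2]<hi)]
    (cx,cy),R=cv2.minEnclosingCircle(P[:,:2].astype(np.float32)); print(n,len(P),np.median(P,0).round(4),'circ',round(cx,4),round(cy,4),round(R,4))
for n,u,v in(('cumin',216,204),('ses',237,197),('oreg',261,187),('chile',306,189)): med(n,u,v,15,.135,.16)
med('salt',364,150,14,.05,.08); med('knob',386,231,8,.045,.07); med('plate',386,231,38,.0185,.03)
hsv=cv2.cvtColor(im,cv2.COLOR_RGB2HSV); 
m=(W[...,2]<.016)&(W[...,2]>.003)&(hsv[...,0]>75)&(hsv[...,0]<100)&(hsv[...,1]>60); m[:,:412]=0; m[:,478:]=0; m[:183]=0;m[250:]=0
m=cv2.morphologyEx(m.astype(np.uint8),cv2.MORPH_OPEN,np.ones((5,5)))>0
P=W[m]; c,R=cv2.minEnclosingCircle(P[:,:2].astype(np.float32)); print('recess',P.mean(0),c,R,len(P))
# tray & rack
T=W[165:280,335:500].reshape(-1,3); T=T[(T[:,2]>.006)&(T[:,2]<.07)]; print('tray',cv2.minAreaRect(T[:,:2].astype(np.float32)))
T=W[160:225,195:330].reshape(-1,3); T=T[(T[:,2]>.095)&(T[:,2]<.12)]; print('rack',cv2.minAreaRect(T[:,:2].astype(np.float32)))
save('crop',cv2.resize(im[140:280,190:500],None,fx=2.5,fy=2.5,interpolation=cv2.INTER_CUBIC))
E
```

```text
cumin 289 [0.5307 0.3252 0.1445] circ 0.5411 0.3172 0.0403
ses 279 [0.5466 0.2688 0.1448] circ 0.548 0.2697 0.053
oreg 258 [0.5757 0.2068 0.145 ] circ 0.5652 0.2153 0.0369
chile 251 [0.5677 0.086  0.1449] circ 0.5679 0.0854 0.0241
salt 191 [ 0.6889 -0.079   0.0578] circ 0.6899 -0.0801 0.0231
knob 26 [ 0.4544 -0.1404  0.0578] circ 0.4547 -0.1417 0.008
plate 3101 [ 0.4507 -0.1391  0.0227] circ 0.4612 -0.1417 0.1455
recess [ 0.49502743 -0.31905755  0.00957929] (0.49627256393432617, -0.3175455331802368) 0.09218166768550873 2792
tray ((0.48123830556869507, -0.2387113720178604), (0.48557114601135254, 0.33736011385917664), 89.85211944580078)
rack ((0.5597352385520935, 0.2092139720916748), (0.1234368234872818, 0.3352073132991791), 5.733909606933594)
```

View pics/crop.png

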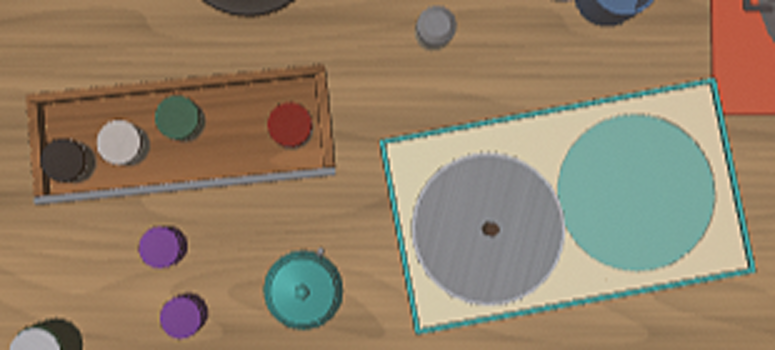

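```bash
cat >> h.py <<'E'
from scipy.spatial.transform import Rotation as Ro
def plan(*targets, s=None):
    """targets (x,y,z,yaw_deg of tool-y, mod 180, None=keep); prints shift & turn in current tool axes"""
    s=s or get_state(); q=s['orientation']; R=Ro.from_quat([q[1],q[2],q[3],q[0]]); M=R.as_matrix()
    y0=np.degrees(np.arctan2(M[1,1],M[0,1])); print('yaw',y0.round(1),'tcp',s['tcp_pos'].round(4),'j6',s['joint_pos'][5].round(2),'clk',round(s['clock'],2))
    for t in targets:
        yaw=y0 if t[3] is None else t[3]+180*round((y0-t[3])/180)
        a=np.radians(yaw); Y=np.array([np.cos(a),np.sin(a),0]); Z=np.array([0,0,-1.]); T=np.stack([np.cross(Y,Z),Y,Z],1)
        print(t,'->',(M.T@(np.array(t[:3])-s['tcp_pos'])).round(4),Ro.from_matrix(M.T@T).as_rotvec(degrees=True).round(2))
E
python3 -c "
from h import *
plan((.4545,-.1412,.12,None),(.4545,-.1412,.18,-77))"
```

```text
yaw -71.4 tcp [ 0.1834 -0.5445  0.2305] j6 1.43 clk 0.1
(0.4545, -0.1412, 0.12, None) -> [ 0.3856 -0.2955  0.1111] [-0.09 -0.01 -0.  ]
(0.4545, -0.1412, 0.18, -77) -> [ 0.3856 -0.2956  0.0511] [-0.09 -0.01  5.61]
```

drive_tool:
  deltas:
    - [[0,0.3856,-0.2956,0.0,0,0,5.6],[0,0.3856,-0.2956,0.0,0,0,5.6],[0,0.3856,-0.2956,0.05,0,0,5.6],[0,0.3856,-0.2956,0.05,0,0,5.6],[0,0.3856,-0.2956,0.08,0,0,5.6],[0,0.3856,-0.2956,0.08,0,0,5.6],[0,0.3856,-0.2956,0.08,0,0,5.6],[0,0.3856,-0.2956,0.08,0,0,5.6],[0,0.3856,-0.2956,0.08,0,0,5.6],[0,0.3856,-0.2956,0.08,0,0,5.6],[0,0.3856,-0.2956,0.08,0,0,5.6],[0,0.3856,-0.2956,0.08,0,0,5.6]]
  newtons: 40

```text
clock: 1.6
tcp_pos: [0.4543, -0.143, 0.1517]
orientation: [0.0, 0.994, 0.112, 0.0]
wrist_force: [0.3, 0.7, 0.5]
finger_gap: 0.0855
grip_force: 0.0
```

```bash
python3 - <<'E'
from h import *
plan((.4545,-.1412,.03,-77))
im,d,W=cloud('wrist'); save('w1',im)
m=(W[...,2]>.045)&(W[...,2]<.07)&(np.hypot(W[...,0]-.4545,W[...,1]+.1412)<.03)
print(m.sum(),np.median(W[m],0),cv2.minEnclosingCircle(W[m][:,:2].astype(np.float32)))
E
```

```text
yaw -77.1 tcp [ 0.4543 -0.143   0.1517] j6 2.44 clk 1.6
(0.4545, -0.1412, 0.03, -77) -> [ 0.0005 -0.0018  0.1217] [ 0.03 -0.03 -0.13]
330 [ 0.45792132 -0.14185008  0.05799727] ((0.4558334946632385, -0.14228183031082153), 0.007853555493056774)
```

View pics/w1.png

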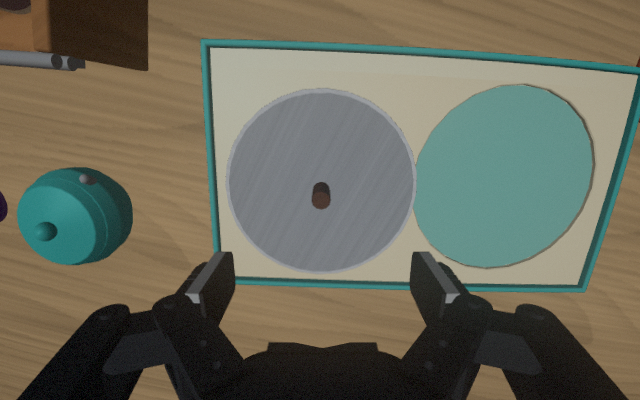

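The wrist view shows the knob at (321,195) between the fingers, with the recess to the right. Next I go down and grip.

drive_tool:
  deltas:
    - [[0,0.0012,-0.001,0.06,0,0,0],[0,0.0012,-0.001,0.1,0,0,0],[0,0.0012,-0.001,0.121,0,0,0],[0,0.0012,-0.001,0.121,0,0,0],[0,0.0012,-0.001,0.121,0,0,0],[255,0.0012,-0.001,0.121,0,0,0],[255,0.0012,-0.001,0.121,0,0,0],[255,0.0012,-0.001,0.121,0,0,0],[255,0.0012,-0.001,0.121,0,0,0],[255,0.0012,-0.001,0.121,0,0,0],[255,0.0012,-0.001,0.121,0,0,0]]
  newtons: 40

```text
clock: 3.02
tcp_pos: [0.4558, -0.1407, 0.0307]
orientation: [0.0, 0.994, 0.113, 0.0]
wrist_force: [-0.7, 0.4, 4.7]
finger_gap: 0.0146
grip_force: 39.1
```

```bash
python3 - <<'E'
from h import *
z=np.load('top0.npz'); im,W=z['im'],z['W']
# recess centre by circle fit on the turquoise floor's contour, averaged with the wrist's own view
def rc(im,W):
    hsv=cv2.cvtColor(im,cv2.COLOR_RGB2HSV)
    m=(W[...,2]<.0117)&(W[...,2]>.004)&(hsv[...,0]>75)&(hsv[...,0]<100)&(np.hypot(W[...,0]-.4955,W[...,1]+.3185)<.105)
    m=cv2.morphologyEx(m.astype(np.uint8),cv2.MORPH_OPEN,np.ones((7,7)))
    c=max(cv2.findContours(m,0,1)[0],key=cv2.contourArea)[:,0]; p=W[c[:,1],c[:,0]]; p=p[~np.isnan(p[:,0])]
    A=np.c_[2*p[:,:2],np.ones(len(p))]; s=np.linalg.lstsq(A,(p[:,:2]**2).sum(1),rcond=None)[0]; print(s[:2],np.sqrt(s[2]+s[0]**2+s[1]**2),W[m>0].mean(0))
rc(im,W)
im=cv2.cvtColor(cv2.imread('pics/w1.png'),cv2.COLOR_BGR2RGB)
plan((.4955,-.3185,.0305,-77))
E
```

```text
Traceback (most recent call last):
ValueError: max() iterable argument is empty
```

```bash
python3 - <<'E'
from h import *
z=np.load('top0.npz'); im,W=z['im'],z['W']
hsv=cv2.cvtColor(im,cv2.COLOR_RGB2HSV)
r=np.hypot(W[...,0]-.4955,W[...,1]+.3185)
m=((hsv[...,0]>75)&(hsv[...,0]<100)&(hsv[...,1]>60)&(r<.104)).astype(np.uint8)
m=cv2.morphologyEx(m,cv2.MORPH_OPEN,np.ones((9,9)))
c=max(cv2.findContours(m,0,1)[0],key=cv2.contourArea)[:,0]; p=W[c[:,1],c[:,0]]
A=np.c_[2*p[:,:2],np.ones(len(p))]; s=np.linalg.lstsq(A,(p[:,:2]**2).sum(1),rcond=None)[0]; print(s[:2],np.sqrt(s[2]+s[0]**2+s[1]**2),W[m>0].mean(0))
plan((.4955,-.3185,.0305,-77),(s[0],s[1],.0305,-77))
E
```

```text
[ 0.49595641 -0.31796203] 0.08792373357563793 [ 0.49562206 -0.31819     0.0096283 ]
yaw -77.0 tcp [ 0.4558 -0.1407  0.0307] j6 2.45 clk 3.02
(0.4955, -0.3185, 0.0305, -77) -> [-0.0013  0.1822  0.0003] [ 0.03 -0.02  0.01]
(np.float64(0.49595640536576396), np.float64(-0.31796202814415936), 0.0305, -77) -> [-0.0007  0.1818  0.0003] [ 0.03 -0.02  0.01]
```

drive_tool:
  deltas:
    - [[255,0,0.02,0,0,0,0],[255,0,0.045,0,0,0,0],[255,0,0.07,0,0,0,0],[255,-0.0005,0.095,0,0,0,0],[255,-0.0005,0.12,0,0,0,0],[255,-0.001,0.145,0,0,0,0],[255,-0.001,0.165,0,0,0,0],[255,-0.001,0.178,0,0,0,0],[255,-0.001,0.1815,0,0,0,0],[255,-0.001,0.1815,0,0,0,0],[255,-0.001,0.1815,0,0,0,0]]

```text
clock: 4.4
tcp_pos: [0.4951, -0.317, 0.0299]
orientation: [-0.0, 0.994, 0.113, -0.0]
wrist_force: [0.1, 1.8, -2.1]
finger_gap: 0.0148
grip_force: 39.2
```

```bash
python3 - <<'E'
from h import *
im,d,W=cloud('wrist'); save('w2',im)
im,d,W=cloud('top'); save('t2',cv2.resize(im[160:290,330:510],None,fx=4,fy=4,interpolation=cv2.INTER_CUBIC))
E
```

```text
(no output)
```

View pics/w2.png

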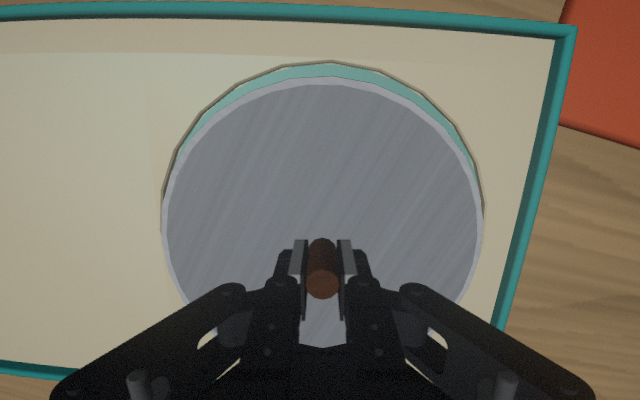

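The plate (ring spanning columns 163–483) looks centred sideways. Recess floor shows beyond its far edge at about (325,70), so it is short in tool x; I'll measure by how much.

```bash
python3 - <<'E'
from h import *
s=get_state(); im,d,W=cloud('wrist')
plan((.4955,-.3185,.0305,-77))
hsv=cv2.cvtColor(im,cv2.COLOR_RGB2HSV)
# walk up columns: plate far edge & recess far edge
def fit(p): 
    A=np.c_[2*p[:,:2],np.ones(len(p))]; s=np.linalg.lstsq(A,(p[:,:2]**2).sum(1),rcond=None)[0]; return s[:2].round(4),np.sqrt(s[2]+s[0]**2+s[1]**2).round(4)
turq=(hsv[...,0]>75)&(hsv[...,0]<100)&(hsv[...,1]>50)
pl=(hsv[...,1]<50)&(W[...,2]>.017)&(W[...,2]<.028)
A=[];B=[]
for u in range(190,460,10):
    v=np.where(turq[55:160,u])[0]+55
    if len(v)<3: continue
    q=np.where(pl[60:200,u])[0]+60
    A.append(W[v[0]-2,u]); B.append(W[q[0]+1,u]); 
    if u%50==0: print(u,v[0],v[-1],q[0],W[v[0]-2,u].round(4),W[v[0]+3,u].round(4),W[q[0]+1,u].round(4))
A=np.array(A);B=np.array(B); print(fit(A),fit(B))
# fixed-radius fits
from scipy.optimize import least_squares
for P,r in((A,.093),(B,.090)): print(least_squares(lambda c:np.hypot(P[:,0]-c[0],P[:,1]-c[1])-r,[.495,-.318]).x.round(4),P[:,2].mean())
print(np.nanmedian(W[150:200,250:400,2]))
E
```

```text
yaw -77.0 tcp [ 0.4951 -0.317   0.03  ] j6 2.21 clk 4.55
(0.4955, -0.3185, 0.0305, -77) -> [ 0.0001  0.0015 -0.0005] [-0.03  0.03  0.03]
200 120 127 129 [ 0.5486 -0.2388  0.0097] [ 0.546  -0.2391  0.0095] [ 0.5441 -0.2436  0.0205]
250 82 90 91 [ 0.573  -0.2617  0.0099] [ 0.5706 -0.2619  0.0091] [ 0.5673 -0.2652  0.0207]
300 66 76 78 [ 0.5857 -0.2852  0.0127] [ 0.5837 -0.2855  0.0104] [ 0.5783 -0.2873  0.0205]
350 67 78 79 [ 0.5907 -0.3093  0.0132] [ 0.5889 -0.31    0.0098] [ 0.5832 -0.3105  0.0207]
400 83 94 95 [ 0.5895 -0.3357  0.0121] [ 0.5875 -0.337   0.0092] [ 0.5818 -0.3358  0.0206]
450 125 135 136 [ 0.5759 -0.368   0.0102] [ 0.5735 -0.3693  0.0093] [ 0.5689 -0.3657  0.0214]
(array([ 0.4994, -0.3167]), np.float64(0.092)) (array([ 0.4953, -0.3171]), np.float64(0.0884))
[ 0.4983 -0.317 ] 0.010612657669615068
[ 0.4935 -0.3175] 0.020826611690908114
0.021606743709718296
```

drive_tool:
  deltas:
    - [[255,0.002,0.001,0,0,0,0],[255,0.0045,0.001,0,0,0,0],[255,0.0045,0.001,0,0,0,0],[200,0.0045,0.001,0,0,0,0],[190,0.0045,0.001,0,0,0,0],[190,0.0045,0.001,0,0,0,0],[190,0.0045,0.001,0,0,0,0]]

```text
clock: 5.42
tcp_pos: [0.5002, -0.3177, 0.0305]
orientation: [0.0, 0.994, 0.113, 0.0]
wrist_force: [0.3, 0.0, -0.3]
finger_gap: 0.0218
grip_force: 0.0
```

```bash
python3 - <<'E'
from h import *
plan((.4955,-.3185,.0305,-77)); im,d,W=cloud('wrist'); save('w3',im)
for b in (W[120:200,200:280],W[120:200,380:440],W[100:140,280:360]): print(np.nanmedian(b[...,2]))
im,d,W=cloud('top'); P=W[190:245,410:480]
E
```

```text
yaw -77.0 tcp [ 0.5002 -0.3177  0.0305] j6 2.21 clk 5.42
(0.4955, -0.3185, 0.0305, -77) -> [-0.0047 -0.0003  0.    ] [ 0.03 -0.01  0.01]
0.0176197507388111
0.017652442301358984
0.01762447079123003
```

View pics/w3.png

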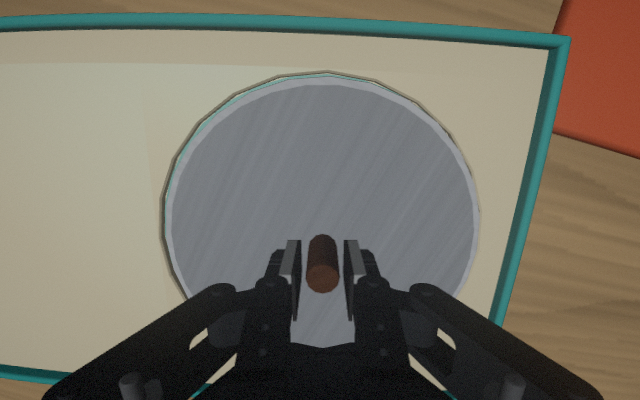

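The plate dropped flat: its face is at 17.6 mm everywhere and the rim is even all round. Now lift and head for the cumin.

```bash
python3 -c "
from h import *
plan((.530,.325,.24,5.7))"
```

```text
yaw -77.0 tcp [ 0.5001 -0.3176  0.0304] j6 2.21 clk 5.53
(0.53, 0.325, 0.24, 5.7) -> [ 0.1738 -0.6194 -0.2097] [ 1.000e-02  1.000e-02 -8.269e+01]
```

drive_tool:
  deltas:
    - [[150,0,0,-0.06,0,0,0],[0,0,0,-0.12,0,0,0],[0,0.02,-0.06,-0.18,0,0,0],[0,0.036,-0.12,-0.21,0,0,-10],[0,0.053,-0.18,-0.21,0,0,-20],[0,0.07,-0.24,-0.21,0,0,-30],[0,0.087,-0.3,-0.21,0,0,-40],[0,0.104,-0.36,-0.21,0,0,-50],[0,0.121,-0.42,-0.21,0,0,-60],[0,0.138,-0.48,-0.21,0,0,-70],[0,0.155,-0.54,-0.21,0,0,-80],[0,0.165,-0.59,-0.21,0,0,-82.7]]

```text
clock: 7.02
tcp_pos: [0.528, 0.282, 0.2404]
orientation: [0.0, 0.67, 0.742, 0.0]
wrist_force: [0.9, 0.5, 0.8]
finger_gap: 0.0852
grip_force: 0.0
```

```bash
cat >> h.py <<'E'
def caps(W,zlo=.140,zhi=.152,box=(.46,.66,.02,.40)):
    m=((W[...,2]>zlo)&(W[...,2]<zhi)&(W[...,0]>box[0])&(W[...,0]<box[1])&(W[...,1]>box[2])&(W[...,1]<box[3])).astype(np.uint8)
    n,l,st,_=cv2.connectedComponentsWithStats(m)
    for i in range(1,n):
        if st[i,4]>60:
            p=W[l==i]; c,r=cv2.minEnclosingCircle(p[:,:2].astype(np.float32)); print('cap',np.round(c,4),round(r,4),st[i,4],'px',st[i,:4])
E
python3 - <<'E'
from h import *
im,d,W=cloud('top'); caps(W)
im,d,W=cloud('wrist'); save('w4',im); caps(W)
plan((.53,.325,.24,5.7))
E
```

```text
cap [0.576  0.2066] 0.0241 238 px [252 178  18  18]
cap [0.5678 0.0854] 0.024 242 px [297 181  18  17]
cap [0.5488 0.2683] 0.0237 242 px [229 188  18  17]
cap [0.5303 0.3289] 0.0242 2782 px [302 123  59  60]
cap [0.5501 0.269 ] 0.024 2297 px [319 199  55  54]
cap [0.5763 0.207 ] 0.0243 1921 px [340 268  52  47]
yaw 6.2 tcp [0.5271 0.2855 0.2396] j6 1.83 clk 7.12
(0.53, 0.325, 0.24, 5.7) -> [ 0.0389  0.0071 -0.0003] [ 0.   -0.1   0.46]
```

View pics/w4.png

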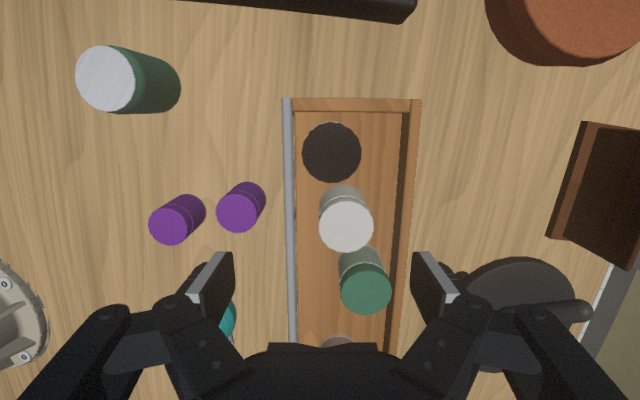

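Wrist view: cumin cap (332,152), sesame (346,225), oregano (366,287). Descending to the cumin.

drive_tool:
  deltas:
    - [[0,0.0424,0.008,0.02,0,0,0],[0,0.0424,0.008,0.05,0,0,0],[0,0.0424,0.008,0.09,0,0,0],[0,0.0424,0.008,0.127,0,0,0],[0,0.0424,0.008,0.127,0,0,0],[0,0.0424,0.008,0.127,0,0,0],[255,0.0424,0.008,0.127,0,0,0],[255,0.0424,0.008,0.127,0,0,0],[255,0.0424,0.008,0.127,0,0,0],[255,0.0424,0.008,0.127,0,0,0],[255,0.0424,0.008,0.127,0,0,0]]

```text
clock: 8.5
tcp_pos: [0.5325, 0.3232, 0.1149]
orientation: [0.001, 0.671, 0.741, 0.001]
wrist_force: [-1.2, -0.1, 7.5]
finger_gap: 0.0465
grip_force: 41.6
```

```bash
cat >> h.py <<'E'
C=np.array([.499,-.3175])
def slot(phi,z,yaw,r=.058): a=np.radians(phi); return (round(C[0]+r*np.cos(a),4),round(C[1]+r*np.sin(a),4),z,yaw)
E
python3 -c "
from h import *
plan((.47,.325,.25,5.7),slot(18,.25,18),slot(18,.048,18))"
```

```text
yaw 5.7 tcp [0.5325 0.3232 0.1149] j6 1.89 clk 8.5
(0.47, 0.325, 0.25, 5.7) -> [ 0.0081 -0.0617 -0.1352] [ 0.14 -0.04  0.01]
(np.float64(0.5542), np.float64(-0.2996), 0.25, 18) -> [-0.6218 -0.0401 -0.1356] [  0.15  -0.03 -12.29]
(np.float64(0.5542), np.float64(-0.2996), 0.048, 18) -> [-0.6219 -0.0406  0.0664] [  0.15  -0.03 -12.29]
```

drive_tool:
  deltas:
    - [[255,0,0,-0.03,0,0,0],[255,0,0,-0.07,0,0,0],[255,0,-0.01,-0.11,0,0,0],[255,0,-0.04,-0.135,0,0,0],[255,-0.04,-0.08,-0.135,0,0,0],[255,-0.1,-0.08,-0.135,0,0,0],[255,-0.155,-0.08,-0.135,0,0,0],[255,-0.21,-0.08,-0.135,0,0,-3],[255,-0.265,-0.07,-0.135,0,0,-6],[255,-0.32,-0.06,-0.135,0,0,-9],[255,-0.375,-0.05,-0.135,0,0,-12],[255,-0.43,-0.04,-0.135,0,0,-12.3]]

```text
clock: 10.0
tcp_pos: [0.5349, -0.1108, 0.2485]
orientation: [0.0, 0.588, 0.809, 0.0]
wrist_force: [1.0, 0.0, -2.0]
finger_gap: 0.047
grip_force: 42.0
```

```bash
python3 -c "
from h import *
plan(slot(18,.25,18),slot(18,.048,18))"
```

```text
yaw 18.0 tcp [ 0.5349 -0.1108  0.2485] j6 0.9 clk 10.0
(np.float64(0.5542), np.float64(-0.2996), 0.25, 18) -> [-0.1855 -0.0401 -0.0015] [0.02 0.01 0.03]
(np.float64(0.5542), np.float64(-0.2996), 0.048, 18) -> [-0.1854 -0.0402  0.2005] [0.02 0.01 0.03]
```

drive_tool:
  deltas:
    - [[255,-0.05,-0.015,0,0,0,0],[255,-0.1,-0.03,0,0,0,0],[255,-0.15,-0.04,0,0,0,0],[255,-0.19,-0.04,0.03,0,0,0],[255,-0.19,-0.04,0.08,0,0,0],[255,-0.19,-0.04,0.13,0,0,0],[255,-0.19,-0.04,0.165,0,0,0],[255,-0.19,-0.04,0.18,0,0,0],[255,-0.19,-0.04,0.18,0,0,0],[255,-0.19,-0.04,0.18,0,0,0]]

```text
clock: 11.25
tcp_pos: [0.5567, -0.3028, 0.0702]
orientation: [0.002, 0.588, 0.809, -0.0]
wrist_force: [-0.1, -0.6, -1.2]
finger_gap: 0.0471
grip_force: 41.9
```

```bash
python3 - <<'E'
from h import *
plan(slot(18,.048,18))
im,d,W=cloud('wrist'); save('w5',im)
im,d,W=cloud('side'); save('s5',im[100:300,280:480])
E
```

```text
yaw 18.0 tcp [ 0.5567 -0.3028  0.0702] j6 0.63 clk 11.25
(np.float64(0.5542), np.float64(-0.2996), 0.048, 18) -> [ 0.0039 -0.0014  0.0222] [0.11 0.15 0.02]
```

View pics/w5.png

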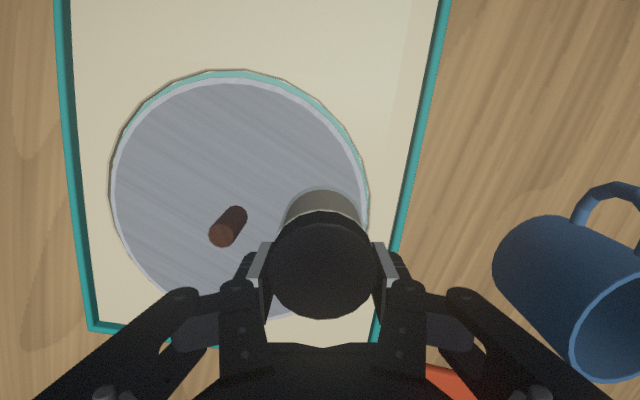

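The cumin is held upright over the plate (cap at (322,265), knob at (228,230), rim to the right). Lower and release.

drive_tool:
  deltas:
    - [[255,0,-0.0015,0.015,0,0,0],[255,0,-0.0015,0.021,0,0,0],[255,0,-0.0015,0.0225,0,0,0],[255,0,-0.0015,0.0225,0,0,0],[90,0,-0.0015,0.0225,0,0,0],[85,0,-0.0015,0.0225,0,0,0],[85,0,-0.0015,0.0225,0,0,0],[85,0,-0.0015,-0.02,0,0,0],[60,0,-0.0015,-0.08,0,0,0],[0,0,-0.0015,-0.14,0,0,0],[0,0,-0.0015,-0.18,0,0,0]]

```text
clock: 12.72
tcp_pos: [0.5547, -0.3029, 0.2516]
orientation: [0.002, 0.588, 0.809, -0.0]
wrist_force: [1.0, -0.6, -0.2]
finger_gap: 0.0854
grip_force: 0.0
```

```bash
cat >> h.py <<'E'
def pcaps(): # jars on the plate, rack, salt, from the top
    im,d,W=cloud('top'); print('plate'); caps(W,.066,.084,(.38,.62,-.43,-.2)); print('rack'); caps(W); print('salt'); caps(W,.05,.07,(.6,.78,-.14,-.0))
    return im,W
E
python3 - <<'E'
from h import *
pcaps(); plan((.54,.269,.25,5.7))
E
```

```text
plate
cap [ 0.5502 -0.2956] 0.024 237 px [433 189  18  17]
rack
cap [0.5768 0.2064] 0.0242 244 px [252 178  18  17]
cap [0.5677 0.0852] 0.024 244 px [297 181  18  18]
cap [0.549  0.2686] 0.024 241 px [229 188  18  17]
salt
cap [ 0.6899 -0.08  ] 0.0231 191 px [357 142  16  16]
yaw 18.0 tcp [ 0.556  -0.3039  0.2568] j6 0.63 clk 12.78
(0.54, 0.269, 0.25, 5.7) -> [0.5498 0.1619 0.0031] [ 0.41  0.45 12.31]
```

drive_tool:
  deltas:
    - [[0,0.05,0.016,0,0,0,0],[0,0.11,0.034,0,0,0,2],[0,0.16,0.05,0,0,0,4],[0,0.22,0.069,0,0.1,0.1,6],[0,0.28,0.088,0,0.2,0.2,8],[0,0.34,0.106,0,0.3,0.3,10],[0,0.4,0.125,0,0.4,0.4,12],[0,0.46,0.144,0,0.4,0.4,12.3],[0,0.51,0.16,0,0.4,0.4,12.3],[0,0.5467,0.1714,0,0.4,0.4,12.3],[0,0.5467,0.1714,0.02,0.4,0.4,12.3],[0,0.5467,0.1714,0.04,0.4,0.4,12.3]]

```text
clock: 14.28
tcp_pos: [0.5478, 0.2714, 0.2072]
orientation: [-0.005, 0.67, 0.742, -0.001]
wrist_force: [-0.3, 0.0, 0.2]
finger_gap: 0.0853
grip_force: 0.0
```

```bash
python3 - <<'E'
from h import *
im,d,W=cloud('wrist'); caps(W); plan((.55,.269,.114,5.7))
E
```

```text
cap [0.5502 0.2691] 0.024 3206 px [293 186  65  63]
cap [0.577  0.2065] 0.0244 2534 px [321 266  60  55]
yaw 5.8 tcp [0.5465 0.2706 0.2041] j6 1.79 clk 14.32
(0.55, 0.269, 0.114, 5.7) -> [-0.0024  0.0044  0.09  ] [-0.71 -0.29  0.07]
```

drive_tool:
  deltas:
    - [[0,-0.002,0.003,0.03,-0.5,-0.3,0],[0,-0.002,0.003,0.06,-0.5,-0.3,0],[0,-0.002,0.003,0.082,-0.5,-0.3,0],[0,-0.002,0.003,0.092,-0.5,-0.3,0],[0,-0.002,0.003,0.092,-0.5,-0.3,0],[255,-0.002,0.003,0.092,-0.5,-0.3,0],[255,-0.002,0.003,0.092,-0.5,-0.3,0],[255,-0.002,0.003,0.092,-0.5,-0.3,0],[255,-0.002,0.003,0.092,-0.5,-0.3,0],[255,-0.002,0.003,0.092,-0.5,-0.3,0]]

```text
clock: 15.58
tcp_pos: [0.5512, 0.2694, 0.1176]
orientation: [0.001, 0.671, 0.741, 0.002]
wrist_force: [-0.2, 0.4, 5.3]
finger_gap: 0.0468
grip_force: 41.6
```

```bash
python3 -c "
from h import *
plan(slot(167,.25,-13),slot(167,.048,-13))"
```

```text
yaw 5.7 tcp [0.5512 0.2694 0.1176] j6 1.79 clk 15.57
(np.float64(0.4425), np.float64(-0.3045), 0.25, -13) -> [-0.5601 -0.1648 -0.1338] [ 0.17 -0.11 18.71]
(np.float64(0.4425), np.float64(-0.3045), 0.048, -13) -> [-0.5604 -0.1655  0.0682] [ 0.17 -0.11 18.71]
```

drive_tool:
  deltas:
    - [[255,0,0,-0.03,0,0,0],[255,0,0,-0.07,0,0,0],[255,0,-0.01,-0.11,0,0,0],[255,0,-0.04,-0.133,0,0,0],[255,-0.04,-0.08,-0.133,0,0,0],[255,-0.1,-0.09,-0.133,0,0,0],[255,-0.155,-0.1,-0.133,0,0,0],[255,-0.21,-0.11,-0.133,0,0,4],[255,-0.265,-0.12,-0.133,0,0,8],[255,-0.32,-0.13,-0.133,0,0,12],[255,-0.375,-0.14,-0.133,0,0,16],[255,-0.43,-0.15,-0.133,0,0,18.7]]

```text
clock: 17.08
tcp_pos: [0.4433, -0.1754, 0.2487]
orientation: [0.0, 0.783, 0.622, 0.001]
wrist_force: [1.0, -0.0, -0.8]
finger_gap: 0.0467
grip_force: 41.8
```

```bash
python3 -c "
from h import *
plan(slot(167,.25,-13),slot(167,.0495,-13))"
```

```text
yaw -13.1 tcp [ 0.4433 -0.1754  0.2487] j6 1.25 clk 17.07
(np.float64(0.4425), np.float64(-0.3045), 0.25, -13) -> [-0.1259  0.0285 -0.0015] [ 0.06 -0.07 -0.09]
(np.float64(0.4425), np.float64(-0.3045), 0.0495, -13) -> [-0.1261  0.0283  0.199 ] [ 0.06 -0.07 -0.09]
```

drive_tool:
  deltas:
    - [[255,-0.05,0.011,0,0,0,0],[255,-0.1,0.023,0,0,0,0],[255,-0.126,0.0283,0.03,0,0,0],[255,-0.126,0.0283,0.08,0,0,0],[255,-0.126,0.0283,0.13,0,0,0],[255,-0.126,0.0283,0.165,0,0,0],[255,-0.126,0.0283,0.18,0,0,0],[255,-0.126,0.0283,0.18,0,0,0],[255,-0.126,0.0283,0.18,0,0,0]]

```text
clock: 18.2
tcp_pos: [0.4443, -0.3036, 0.0702]
orientation: [0.001, 0.783, 0.623, 0.001]
wrist_force: [-0.3, -0.2, -0.6]
finger_gap: 0.0472
grip_force: 41.8
```

```bash
python3 -c "
from h import *
plan(slot(167,.0495,-13))"
```

```text
yaw -13.0 tcp [ 0.4443 -0.3036  0.0702] j6 1.05 clk 18.2
(np.float64(0.4425), np.float64(-0.3045), 0.0495, -13) -> [-0.0013 -0.0016  0.0207] [0.18 0.01 0.01]
```

drive_tool:
  deltas:
    - [[255,-0.001,-0.0016,0.015,0,0,0],[255,-0.001,-0.0016,0.02,0,0,0],[255,-0.001,-0.0016,0.021,0,0,0],[255,-0.001,-0.0016,0.021,0,0,0],[90,-0.001,-0.0016,0.021,0,0,0],[85,-0.001,-0.0016,0.021,0,0,0],[85,-0.001,-0.0016,0.021,0,0,0],[85,-0.001,-0.0016,-0.02,0,0,0],[60,-0.001,-0.0016,-0.08,0,0,0],[0,-0.001,-0.0016,-0.14,0,0,0],[0,-0.001,-0.0016,-0.18,0,0,0],[0,-0.001,-0.0016,-0.18,0,0,0]]

```text
clock: 19.7
tcp_pos: [0.4429, -0.3049, 0.2522]
orientation: [0.003, 0.783, 0.623, 0.001]
wrist_force: [-0.2, -0.1, -1.1]
finger_gap: 0.0854
grip_force: 0.0
```

```bash
python3 - <<'E'
from h import *
pcaps(); plan((.577,.2065,.25,5.7))
E
```

```text
plate
cap [ 0.55   -0.2954] 0.0244 236 px [434 189  17  17]
cap [ 0.4409 -0.3033] 0.0245 245 px [436 228  19  17]
rack
cap [0.576  0.2058] 0.0239 244 px [252 178  18  17]
cap [0.5678 0.0854] 0.0242 246 px [297 181  18  18]
salt
cap [ 0.6896 -0.0798] 0.023 193 px [357 142  16  16]
yaw -13.0 tcp [ 0.442  -0.3041  0.2498] j6 1.04 clk 19.75
(0.577, 0.2065, 0.25, 5.7) -> [ 5.279e-01  1.680e-02 -4.000e-04] [  0.19   0.06 -18.69]
```

drive_tool:
  deltas:
    - [[0,0.05,0,0,0,0,0],[0,0.11,0.002,0,0,0,-3],[0,0.17,0.004,0,0,0,-6],[0,0.23,0.006,0,0,0,-9],[0,0.29,0.008,0,0,0,-12],[0,0.35,0.01,0,0,0,-15],[0,0.41,0.012,0,0,0,-18],[0,0.47,0.015,0,0,0,-18.7],[0,0.528,0.0165,0,0,0,-18.7],[0,0.528,0.0165,0.03,0,0,-18.7],[0,0.528,0.0165,0.05,0,0,-18.7],[0,0.528,0.0165,0.05,0,0,-18.7]]

```text
clock: 21.25
tcp_pos: [0.5737, 0.2071, 0.1951]
orientation: [-0.002, 0.671, 0.742, -0.002]
wrist_force: [-0.4, -0.7, -0.2]
finger_gap: 0.0851
grip_force: 0.0
```

```bash
python3 - <<'E'
from h import *
im,d,W=cloud('wrist'); caps(W); plan((.577,.2065,.116,5.7))
E
```

```text
cap [0.577  0.2067] 0.0241 3541 px [292 186  69  67]
cap [0.5688 0.0981] 0.02 462 px [278 331  50  17]
yaw 5.7 tcp [0.5747 0.2071 0.1969] j6 1.69 clk 21.3
(0.577, 0.2065, 0.116, 5.7) -> [-0.0008  0.0025  0.0809] [-0.21 -0.02  0.02]
```

drive_tool:
  deltas:
    - [[0,-0.001,0.0025,0.03,0,0,0],[0,-0.001,0.0025,0.06,0,0,0],[0,-0.001,0.0025,0.078,0,0,0],[0,-0.001,0.0025,0.081,0,0,0],[0,-0.001,0.0025,0.081,0,0,0],[255,-0.001,0.0025,0.081,0,0,0],[255,-0.001,0.0025,0.081,0,0,0],[255,-0.001,0.0025,0.081,0,0,0],[255,-0.001,0.0025,0.081,0,0,0],[255,-0.001,0.0025,0.081,0,0,0]]

```text
clock: 22.55
tcp_pos: [0.5792, 0.2068, 0.1193]
orientation: [0.001, 0.671, 0.741, 0.001]
wrist_force: [-1.4, 0.1, 6.1]
finger_gap: 0.0465
grip_force: 41.8
```

```bash
python3 -c "
from h import *
plan(slot(239,.25,59),slot(239,.048,59))"
```

```text
yaw 5.7 tcp [0.5792 0.2068 0.1193] j6 1.68 clk 22.55
(np.float64(0.4691), np.float64(-0.3672), 0.25, 59) -> [-0.5601 -0.1664 -0.1317] [ 1.700e-01  2.000e-02 -5.329e+01]
(np.float64(0.4691), np.float64(-0.3672), 0.048, 59) -> [-0.5603 -0.1669  0.0703] [ 1.700e-01  2.000e-02 -5.329e+01]
```

drive_tool:
  deltas:
    - [[255,0,0,-0.03,0,0,0],[255,0,0,-0.07,0,0,0],[255,0,-0.01,-0.11,0,0,0],[255,0,-0.04,-0.131,0,0,0],[255,-0.03,-0.09,-0.131,0,0,0],[255,-0.08,-0.12,-0.131,0,0,-5],[255,-0.135,-0.13,-0.131,0,0,-13],[255,-0.19,-0.14,-0.131,0,0,-21],[255,-0.245,-0.15,-0.131,0,0,-30],[255,-0.3,-0.16,-0.131,0,0,-38],[255,-0.355,-0.165,-0.131,0,0,-46],[255,-0.41,-0.166,-0.131,0,0,-53.3]]

```text
clock: 24.05
tcp_pos: [0.4537, -0.2197, 0.2486]
orientation: [0.0, 0.265, 0.964, 0.001]
wrist_force: [0.8, 0.6, -1.9]
finger_gap: 0.0468
grip_force: 41.9
```

```bash
python3 -c "
from h import *
plan(slot(239,.25,59),slot(239,.0515,59))"
```

```text
yaw 59.2 tcp [ 0.4537 -0.2197  0.2486] j6 -0.07 clk 24.05
(np.float64(0.4691), np.float64(-0.3672), 0.25, 59) -> [-0.0887 -0.1189 -0.0015] [0.09 0.02 0.23]
(np.float64(0.4691), np.float64(-0.3672), 0.0515, 59) -> [-0.0886 -0.1192  0.197 ] [0.09 0.02 0.23]
```

drive_tool:
  deltas:
    - [[255,-0.03,-0.04,0,0,0,0],[255,-0.06,-0.08,0,0,0,0],[255,-0.0885,-0.119,0.02,0,0,0],[255,-0.0885,-0.119,0.08,0,0,0],[255,-0.0885,-0.119,0.13,0,0,0],[255,-0.0885,-0.119,0.165,0,0,0],[255,-0.0885,-0.119,0.178,0,0,0],[255,-0.0885,-0.119,0.178,0,0,0],[255,-0.0885,-0.119,0.178,0,0,0]]

```text
clock: 25.18
tcp_pos: [0.4701, -0.3663, 0.0724]
orientation: [0.002, 0.267, 0.964, -0.0]
wrist_force: [-0.1, -0.3, -1.8]
finger_gap: 0.0469
grip_force: 42.0
```

```bash
python3 -c "
from h import *
plan(slot(239,.0515,59))"
```

```text
yaw 59.0 tcp [ 0.4701 -0.3663  0.0724] j6 -0.26 clk 25.18
(np.float64(0.4691), np.float64(-0.3672), 0.0515, 59) -> [ 0.0004 -0.0013  0.0209] [0.03 0.19 0.02]
```

drive_tool:
  deltas:
    - [[255,0,-0.0013,0.015,0,0,0],[255,0,-0.0013,0.02,0,0,0],[255,0,-0.0013,0.021,0,0,0],[255,0,-0.0013,0.021,0,0,0],[90,0,-0.0013,0.021,0,0,0],[85,0,-0.0013,0.021,0,0,0],[85,0,-0.0013,0.021,0,0,0],[85,0,-0.0013,-0.02,0,0,0],[60,0,-0.0013,-0.08,0,0,0],[0,0,-0.0013,-0.14,0,0,0],[0,0,-0.0013,-0.18,0,0,0],[0,0,-0.0013,-0.18,0,0,0]]

```text
clock: 26.68
tcp_pos: [0.4697, -0.3681, 0.2546]
orientation: [0.004, 0.267, 0.964, -0.001]
wrist_force: [0.6, -0.2, -0.4]
finger_gap: 0.0856
grip_force: 0.0
```

```bash
python3 - <<'E'
from h import *
pcaps(); plan((.5688,.086,.25,5.7))
E
```

```text
plate
cap [ 0.5501 -0.2958] 0.0244 241 px [433 189  18  17]
cap [ 0.4663 -0.3654] 0.0242 245 px [459 219  18  17]
cap [ 0.4408 -0.3034] 0.0243 239 px [437 228  18  17]
rack
cap [0.5677 0.0853] 0.0239 250 px [297 181  18  18]
salt
cap [ 0.6894 -0.08  ] 0.0232 191 px [357 142  16  16]
yaw 59.0 tcp [ 0.4689 -0.3673  0.2521] j6 -0.26 clk 26.73
(0.5688, 0.086, 0.25, 5.7) -> [0.1478 0.4401 0.0017] [ 0.12  0.19 53.31]
```

drive_tool:
  deltas:
    - [[0,0.017,0.05,0,0,0,5],[0,0.035,0.105,0,0,0,12],[0,0.055,0.16,0,0,0,19],[0,0.075,0.22,0,0,0,26],[0,0.095,0.28,0,0,0,34],[0,0.115,0.34,0,0,0,42],[0,0.132,0.395,0,0,0,50],[0,0.1478,0.44,0,0,0,53.3],[0,0.1478,0.44,0.03,0,0,53.3],[0,0.1478,0.44,0.055,0,0,53.3],[0,0.1478,0.44,0.055,0,0,53.3]]

```text
clock: 28.1
tcp_pos: [0.5655, 0.0869, 0.1921]
orientation: [-0.003, 0.671, 0.742, -0.002]
wrist_force: [-0.4, 0.3, 0.4]
finger_gap: 0.086
grip_force: 0.0
```

```bash
python3 - <<'E'
from h import *
im,d,W=cloud('wrist'); caps(W); plan((.5688,.086,.116,5.7))
E
```

```text
cap [0.5692 0.0854] 0.024 3627 px [292 190  70  67]
yaw 5.7 tcp [0.5666 0.0867 0.194 ] j6 1.48 clk 28.15
(0.5688, 0.086, 0.116, 5.7) -> [-0.0011  0.0024  0.078 ] [-0.2  -0.07  0.01]
```

drive_tool:
  deltas:
    - [[0,-0.001,0.0025,0.03,0,0,0],[0,-0.001,0.0025,0.06,0,0,0],[0,-0.001,0.0025,0.076,0,0,0],[0,-0.001,0.0025,0.079,0,0,0],[0,-0.001,0.0025,0.079,0,0,0],[255,-0.001,0.0025,0.079,0,0,0],[255,-0.001,0.0025,0.079,0,0,0],[255,-0.001,0.0025,0.079,0,0,0],[255,-0.001,0.0025,0.079,0,0,0],[255,-0.001,0.0025,0.079,0,0,0]]

```text
clock: 29.4
tcp_pos: [0.5713, 0.0861, 0.1182]
orientation: [0.001, 0.671, 0.741, 0.001]
wrist_force: [-1.3, -0.9, 6.1]
finger_gap: 0.0471
grip_force: 41.7
```

```bash
python3 -c "
from h import *
plan(slot(311,.25,-49),slot(311,.048,-49))"
```

```text
yaw 5.7 tcp [0.5713 0.0861 0.1182] j6 1.48 clk 29.4
(np.float64(0.5371), np.float64(-0.3613), 0.25, -49) -> [-0.4417 -0.0781 -0.1324] [ 0.12 -0.11 54.71]
(np.float64(0.5371), np.float64(-0.3613), 0.048, -49) -> [-0.4418 -0.0787  0.0696] [ 0.12 -0.11 54.71]
```

drive_tool:
  deltas:
    - [[255,0,0,-0.03,0,0,0],[255,0,0,-0.07,0,0,0],[255,0,-0.01,-0.11,0,0,0],[255,0,-0.05,-0.132,0,0,0],[255,-0.03,-0.09,-0.132,0,0,5],[255,-0.08,-0.09,-0.132,0,0,12],[255,-0.135,-0.09,-0.132,0,0,20],[255,-0.19,-0.088,-0.132,0,0,28],[255,-0.245,-0.086,-0.132,0,0,36],[255,-0.3,-0.084,-0.132,0,0,44],[255,-0.355,-0.08,-0.132,0,0,52],[255,-0.41,-0.078,-0.132,0,0,54.7]]

```text
clock: 30.9
tcp_pos: [0.5338, -0.3315, 0.2481]
orientation: [-0.001, 0.937, 0.349, 0.001]
wrist_force: [1.0, -0.6, -0.9]
finger_gap: 0.0467
grip_force: 42.0
```

```bash
python3 -c "
from h import *
plan(slot(311,.25,-49),slot(311,.0505,-49))"
```

```text
yaw -49.1 tcp [ 0.5338 -0.3315  0.2481] j6 1.74 clk 30.9
(np.float64(0.5371), np.float64(-0.3613), 0.25, -49) -> [-0.017   0.0247 -0.002 ] [-0.04 -0.09 -0.12]
(np.float64(0.5371), np.float64(-0.3613), 0.0505, -49) -> [-0.0173  0.0248  0.1975] [-0.04 -0.09 -0.12]
```

drive_tool:
  deltas:
    - [[255,-0.017,0.0248,0,0,0,0],[255,-0.017,0.0248,0.05,0,0,0],[255,-0.017,0.0248,0.1,0,0,0],[255,-0.017,0.0248,0.15,0,0,0],[255,-0.017,0.0248,0.173,0,0,0],[255,-0.017,0.0248,0.178,0,0,0],[255,-0.017,0.0248,0.178,0,0,0],[255,-0.017,0.0248,0.178,0,0,0]]

```text
clock: 31.9
tcp_pos: [0.5384, -0.3603, 0.0723]
orientation: [0.001, 0.937, 0.35, 0.001]
wrist_force: [0.3, -0.8, -1.8]
finger_gap: 0.0469
grip_force: 42.2
```

```bash
python3 -c "
from h import *
plan(slot(311,.0505,-49))"
```

```text
yaw -49.0 tcp [ 0.5384 -0.3603  0.0723] j6 1.71 clk 31.9
(np.float64(0.5371), np.float64(-0.3613), 0.0505, -49) -> [-0.0016 -0.0002  0.0218] [ 0.16 -0.1   0.01]
```

drive_tool:
  deltas:
    - [[255,-0.0015,0,0.015,0,0,0],[255,-0.0015,0,0.02,0,0,0],[255,-0.0015,0,0.022,0,0,0],[255,-0.0015,0,0.022,0,0,0],[90,-0.0015,0,0.022,0,0,0],[85,-0.0015,0,0.022,0,0,0],[85,-0.0015,0,0.022,0,0,0],[85,-0.0015,0,-0.02,0,0,0],[60,-0.0015,0,-0.08,0,0,0],[0,-0.0015,0,-0.14,0,0,0],[0,-0.0015,0,-0.16,0,0,0],[0,-0.0015,0,-0.16,0,0,0]]

```text
clock: 33.4
tcp_pos: [0.5371, -0.3615, 0.2327]
orientation: [0.002, 0.937, 0.35, 0.002]
wrist_force: [0.0, -0.6, -0.7]
finger_gap: 0.0856
grip_force: 0.0
```

```bash
python3 - <<'E'
from h import *
pcaps(); plan((.69,-.08,.16,-85))
E
```

```text
plate
cap [ 0.5504 -0.295 ] 0.0242 239 px [433 189  18  17]
cap [ 0.5345 -0.3595] 0.0246 242 px [456 195  19  17]
cap [ 0.4662 -0.366 ] 0.0245 242 px [459 219  18  17]
cap [ 0.4397 -0.3034] 0.0245 245 px [437 228  18  17]
rack
salt
cap [ 0.6896 -0.0802] 0.0232 192 px [357 142  16  16]
yaw -49.0 tcp [ 0.5363 -0.3608  0.2305] j6 1.71 clk 33.45
(0.69, -0.08, 0.16, -85) -> [ 0.3001 -0.1111  0.0709] [ 1.000e-02 -9.000e-02  3.601e+01]
```

drive_tool:
  deltas:
    - [[0,0.05,-0.018,0,0,0,6],[0,0.1,-0.037,0,0,0,12],[0,0.15,-0.055,0,0,0,18],[0,0.2,-0.074,0,0,0,24],[0,0.25,-0.092,0,0,0,30],[0,0.3,-0.111,0.03,0,0,36],[0,0.3,-0.111,0.06,0,0,36],[0,0.3,-0.111,0.07,0,0,36],[0,0.3,-0.111,0.07,0,0,36]]

```text
clock: 34.58
tcp_pos: [0.6885, -0.0803, 0.1591]
orientation: [-0.001, 0.999, 0.043, -0.001]
wrist_force: [0.6, 0.9, -0.2]
finger_gap: 0.0855
grip_force: 0.0
```

```bash
python3 - <<'E'
from h import *
im,d,W=cloud('wrist'); save('w6',im); caps(W,.05,.07,(.6,.85,-.2,-.0)); plan((.69,-.08,.03,-85))
E
```

```text
cap [ 0.7934 -0.1311] 0.0241 3341 px [368  39  65  67]
cap [ 0.6913 -0.0803] 0.0232 2140 px [296 168  54  52]
yaw -85.1 tcp [ 0.6893 -0.0807  0.1607] j6 2.82 clk 34.62
(0.69, -0.08, 0.03, -85) -> [ 0.0008 -0.0005  0.1307] [-0.07  0.   -0.05]
```

View pics/w6.png

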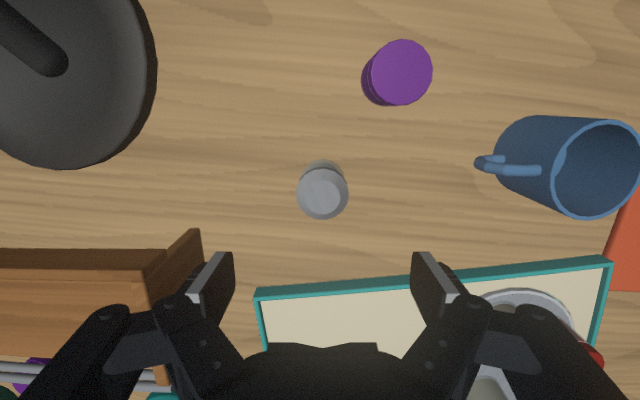

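drive_tool:
  deltas:
    - [[0,0.0015,0,0.05,0,0,0],[0,0.0015,0,0.1,0,0,0],[0,0.0015,0,0.13,0,0,0],[0,0.0015,0,0.135,0,0,0],[0,0.0015,0,0.135,0,0,0],[255,0.0015,0,0.135,0,0,0],[255,0.0015,0,0.135,0,0,0],[255,0.0015,0,0.135,0,0,0],[255,0.0015,0,0.135,0,0,0],[255,0.0015,0,0.135,0,0,0]]

```text
clock: 35.88
tcp_pos: [0.6924, -0.0799, 0.0278]
orientation: [-0.0, 0.999, 0.044, 0.002]
wrist_force: [-1.0, 0.3, 5.5]
finger_gap: 0.0451
grip_force: 41.3
```

```bash
python3 -c "
from h import *
plan(slot(95,.2,-85),slot(95,.045,-85))"
```

```text
yaw -85.0 tcp [ 0.6924 -0.0799  0.0278] j6 2.82 clk 35.88
(np.float64(0.4939), np.float64(-0.2597), 0.2, -85) -> [-0.2129  0.1618 -0.173 ] [ 0.01 -0.21  0.02]
(np.float64(0.4939), np.float64(-0.2597), 0.045, -85) -> [-0.2134  0.1618 -0.018 ] [ 0.01 -0.21  0.02]
```

drive_tool:
  deltas:
    - [[255,0,0,-0.03,0,0,0],[255,0,0,-0.08,0,0,0],[255,0,0,-0.13,0,0,0],[255,-0.04,0.03,-0.165,0,0,0],[255,-0.085,0.065,-0.172,0,0,0],[255,-0.13,0.1,-0.172,0,0,0],[255,-0.175,0.133,-0.172,0,0,0],[255,-0.213,0.162,-0.172,0,0,0],[255,-0.213,0.162,-0.13,0,0,0],[255,-0.213,0.162,-0.08,0,0,0],[255,-0.213,0.162,-0.045,0,0,0],[255,-0.213,0.162,-0.045,0,0,0]]

```text
clock: 37.38
tcp_pos: [0.4907, -0.258, 0.0679]
orientation: [-0.003, 0.999, 0.044, -0.002]
wrist_force: [-0.5, -0.2, -0.5]
finger_gap: 0.0451
grip_force: 41.4
```

```bash
python3 - <<'E'
from h import *
pcaps(); plan(slot(95,.045,-85))
E
```

```text
plate
cap [ 0.5509 -0.2957] 0.0243 206 px [433 189  18  15]
rack
salt
yaw -85.0 tcp [ 0.4923 -0.259   0.07  ] j6 2.42 clk 37.42
(np.float64(0.4939), np.float64(-0.2597), 0.045, -85) -> [0.0015 0.0009 0.025 ] [-0.16  0.07  0.01]
```

drive_tool:
  deltas:
    - [[255,0.001,0.0005,0.017,0,0,0],[255,0.001,0.0005,0.024,0,0,0],[255,0.001,0.0005,0.0265,0,0,0],[255,0.001,0.0005,0.0265,0,0,0],[95,0.001,0.0005,0.0265,0,0,0],[88,0.001,0.0005,0.0265,0,0,0],[88,0.001,0.0005,0.0265,0,0,0],[88,0.001,0.0005,-0.02,0,0,0],[60,0.001,0.0005,-0.08,0,0,0],[0,0.001,0.0005,-0.14,0,0,0],[0,0.001,0.0005,-0.18,0,0,0],[0,-0.05,0,-0.2,0,0,0]]

```text
clock: 38.92
tcp_pos: [0.4456, -0.2654, 0.273]
orientation: [0.001, 0.999, 0.045, 0.002]
wrist_force: [-1.6, -0.6, 0.2]
finger_gap: 0.0856
grip_force: 0.0
```

```bash
python3 - <<'E'
from h import *
im,W=pcaps(); save('t7',cv2.resize(im[130:290,190:510],None,fx=2.4,fy=2.4,interpolation=cv2.INTER_CUBIC)); im,d,W=cloud('wrist'); caps(W,.066,.084,(.38,.62,-.43,-.2)); im,d,W=cloud('side'); save('s7',im)
E
```

```text
plate
cap [ 0.5503 -0.2958] 0.0241 237 px [433 189  18  17]
cap [ 0.5338 -0.3603] 0.0245 243 px [456 195  19  17]
cap [ 0.4926 -0.2595] 0.0232 210 px [421 210  17  16]
rack
salt
cap [ 0.5514 -0.2959] 0.0243 1708 px [337  51  46  48]
cap [ 0.536  -0.3603] 0.0244 1625 px [394  73  46  46]
cap [ 0.4935 -0.2608] 0.0229 1290 px [302 106  40  42]
cap [ 0.4689 -0.3665] 0.0243 1439 px [390 136  44  43]
cap [ 0.4418 -0.3033] 0.0238 1288 px [335 155  41  41]
```

View pics/t7.png

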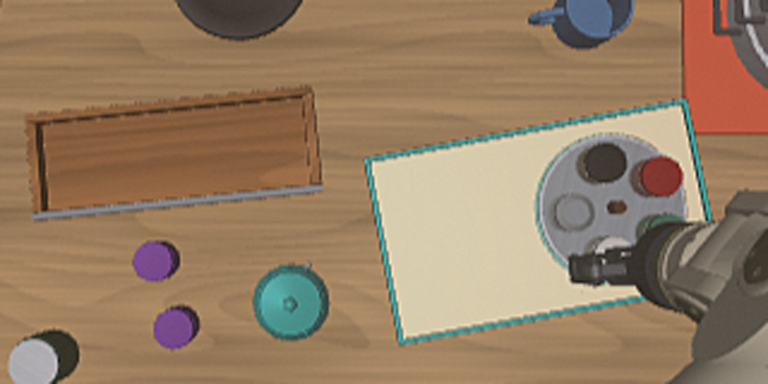

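View pics/s7.png

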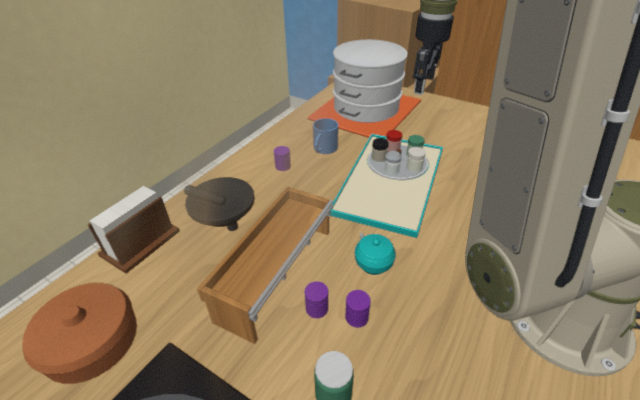

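All four jars and the shaker stand on the seated plate, with centre radii of at most 59 mm (limit 66 mm). The rack is empty and the bystanders are where they were. Handing in.

```bash
python3 -c "
from h import *
print(hand_in())"
```

```text
the job is handed in; nothing more can be done
None
```

The job is handed in: the plate slid into the recess and dropped flat, and the cumin, sesame, oregano and chile jars (turmeric was absent) plus the salt shaker stand upright and wholly on it, at about 39 s of the 210 s allowed.

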